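# Slide a heat sink past the sprung stop of a test jig

### The arm

A 6-joint arm with a two-finger parallel gripper is mounted at the origin on a cart in front of the work surface, level with it; the furniture and walls round the work are solid. World frame = base frame: x ahead of the robot, y to its left, z up, the work surface at z = 0. Lengths are in mm, angles in degrees, forces in N, time in s.
With the tool pointing down it reaches from about 300 to 1000 mm from the base axis. Payload 5.1 kg.
Tool frame: the origin (TCP) lies at the very end of the fingers, on their centre line; the grasp point (between the pads) lies bot.grip_depth behind it (bot.grip_depth is the distance from the TCP to the grasp point, in mm); z points along the fingers, y is the line along which they close (so a half turn about z gives the same grasp; the last joint's range is limited). The gripper opens to 95 mm and grips with 3 to 60 N. Pads are 20 mm wide; open, the fingers measure 119 mm over their backs; the gripper's body (75 mm by 180 mm) begins 59 mm behind the grasp point.
Start: joints at [60.012, 7.093, 94.555, -0, 78.352, -4.733], TCP at [277.349, 587.845, 214.656] pointing down, gripper open.
Joint ranges: [-149.61, 149.61], [-58.7, 133.49], [1.44, 155.28], [-77.14, 257.14], [18.33, 153.61], [-166.67, 166.67]. Speed limits (degrees/s): [147.25, 147.25, 180, 180, 180, 180].

### API

Orientations are given as [roll, pitch, yaw] about the fixed x, y, z axes, in that order (R = Rz(yaw) Ry(pitch) Rx(roll)).
In Python, from rig import readout, vision, bot gives the robot as it stands. The module is installed in compiled form; this text tells all that it offers.
- The arm moves only by the tool carry_out, never from a script. Its argument "rows" is a list that holds one entry, the list of rows, each a list of 4 numbers: the shift along the world's x, y, z in mm, then the turn about the world's z in degrees. In form: [[[x, y, z, spin], ...]]. A call has 1 to 20 rows; each row shifts and turns the commanded pose from where the row before left it; what a row does not reach is not made up. A row lasts 1/12 s, in which the tool goes at most 41.7 mm and 7.16 degrees, less where a joint would pass 70% of its speed; a pose out of reach is approached as far as the arm can. A call with a gripper value outside its range is refused whole. "hand" is the finger opening in mm, from 0 to 95.1, set as the call begins (left out, the last holds). The fingers move at their own pace and stop on an object; "grip_force" is the grip in N (left out, the last holds). Time passes only in rows, so rows that do not move let the fingers close. It gives the time, the measured TCP pose, the force, the opening and the grip force at its end, in the units of the state.
- readout.observe(): the state, without advancing time (a new reading comes with each control period).
- vision.snapshot(name): name is "scene" or "top" or "wrist"; returns a dict with "img" (480x640x3 uint8, red, green, blue), "depth" (480x640 float32, mm along the optical axis (not along the pixel's ray), 0 where there is no reading), "fovy" (degrees; the focal length in pixels is half the picture's height over the tangent of half this angle, whatever the lens; pixels are square), "cx", "cy" (the principal point, pixels), "pose" (4x4, takes a point from camera to world coordinates); the wrist camera has in their place "mount" (4x4, takes a point from camera to tool coordinates, whose origin is the TCP and whose axes are the flange's). Camera axes: x right, y up, looking along -z (the intrinsics and any distortion apply to the point x, -y, -z); pixel columns grow to the right and rows downward; lengths in mm; the calibration is good to about 2 mm. A picture is of the moment at which its call begins: read the wrist's pose just before it.
- bot.close_job(): hands the job in; it is judged then, once.
The state is a dict: "clock": time; "qpos": joint angles; "qvel": joint speeds; "tau": joint torques, N m; "eef_pos": TCP position; "tcp_rot": TCP orientation; "ft_force": force on the tool from outside, world axes, zero at the start; "ft_torque": the same for the moment, N m; "gripper_width": finger opening in mm; "grasp_force": force on a finger pad.
Only numpy, scipy, OpenCV 4.12 (cv2) and the standard library are available. Lean on these libraries where they do the work, as an engineer would, in place of code of your own. Each camera call takes 0.05 s, during which the arm holds its last target. There are 200 camera calls.

### The job

The finned heat sink lies in the channel of the test jig, held back by two small lugs that stand up from the sprung pedal in the channel's floor. Press the pedal down with the fingertips and, while holding it down, push the heat sink along the channel over the lugs until it is fully home against the end stop; then let the pedal spring up so that the lugs lock it in from behind. Never lift the heat sink, and leave the capacitor, the tin and the solder spool where they stand.

Things in the scene. Friction and masses are not known exactly. Their poses are not given: they have to be found in the camera images.
- jig: fixed aluminium jig, a straight channel 290 mm long, 84 wide, 46 high, open on top and at its -x end. Origin: centre of its underside, on the bench; +x runs along the channel to the end stop, +z up. Two white rails (tops at z = 30 mm, 23 to 32.5 mm either side of the middle) carry the heat sink between walls 65 mm apart (tops at z = 42 mm); the sprung steel pedal lies between the rails
- jig_stop (a point): middle of the inner face of the grey end stop block that closes the channel's +x end, at x = +125 mm, y = 0, z = 30 mm of the jig (rail height); the block's top is at z = 46 mm; axes as the jig's
- pedal (a joint): how far the pedal is pushed down, in m: 0 = up, 0.013 = fully down. It goes straight down as a whole wherever along it one presses, gives from about 2.5 N, takes 7 N fully down, springs back when let go. Its flat plate is 42 mm wide, from x = -140 to +60 mm of the jig, its top at z = 27 mm of the jig when up, 14 mm when down
- pedal_rear (a point): point on top of the pedal plate, on its middle line, at x = -115 mm of the jig, in the ribbed part left bare behind the heat sink; goes down with the pedal
- pedal_lugs (a point): midpoint between the pedal's two stop lugs, at the height of their tops: x = +37 mm, z = 38 mm of the jig when up (8 mm above the rails). Each lug is 8 mm long in x and stands 21 to 28 mm to one side of the middle, so the 42 mm between them is free for a finger running along the plate. They go down with the pedal, below the rails once it is over 8 mm down
- sink_mid (a point): centre of the loose grey heat sink: 80 mm along the channel, 60 across, 30 high, about 0.14 kg; 6 mm base, fins above that run along the channel; its rear end is a face to push on. x along the channel, z up. Starts on the rails, centre at x = -50 to -18 mm of the jig, short of the lugs; home at x = +85 mm, z = 45 mm of the jig, its rear face then 4 mm past the lugs
- cap: loose blue block capacitor, 35x57x57 mm, to be left alone; origin at the centre of its underside
- tin: loose round tin, 67 mm across, 31 mm high, to be left alone; origin at the centre of its underside
- spool: loose spool of solder, 55 mm across, 44 mm high, to be left alone; origin at the centre of its underside

How it is judged:
By the outcome, as a careful person would: the job done as asked, in the order asked, and still so for the second after the job is handed in, with the robot touching nothing.
It also fails if it takes over 42 s, if anything falls off the work surface, if the arm or the gripper's body presses on something with over 40 N, if the wrist force passes 120 N, or if a joint passes its speed limit or range.

## Working session

There is one attempt and no reset: what is moved stays moved. The work goes in short steps, Python scripts to look and compute and a tool call to move; the robot and the scene stay as the last step left them, time stands still between calls to the robot, and variables do not carry over. Pictures are saved under pics/ and viewed, at most 10 in all, crops included, and the job is handed in when it is done.

Besides the shell and the picture viewer there is one more tool, called after "Emit:" as a command line: name --argument value ..., lists and objects as JSON in quotes. carry_out: Moves the arm, as the interface text tells. Its arguments: {"type":"object","properties":{"rows":{"type":"array"},"hand":{"type":"number"},"grip_force":{"type":"number"}},"required":["rows"]}

```bash
mkdir -p pics; python3 - <<'E'
from rig import readout, vision, bot
import cv2,numpy as np
s=readout.observe();print(s,bot.grip_depth)
for n in("scene","top"):
    d=vision.snapshot(n);np.savez(n,**d);cv2.imwrite(f"pics/{n}.png",d["img"][...,::-1]);print(n,d["fovy"],d["cx"],d["cy"],d["pose"],[k for k in d])
E
```

```text
{'clock': 0.0, 'qpos': array([ 6.00125057e+01,  7.13212242e+00,  9.46343957e+01, -1.47888848e-03,
        7.83510062e+01, -4.73129170e+00]), 'qvel': array([-0.06453915,  0.04543714, -0.00760561,  0.04245774, -0.00587474,
       -0.13839357]), 'tau': array([ 1.06635018e-04, -4.17604673e+01, -3.59932816e+01,  7.74014485e-02,
        4.93741874e-02, -1.93928508e-04]), 'eef_pos': array([277.02929674, 587.29654026, 213.39932339]), 'tcp_rot': array([-1.79882757e+02, -8.25084907e-03,  1.54744089e+02]), 'ft_force': array([ 0.30080073, -0.2278347 ,  0.74664195]), 'ft_torque': array([4.45652338e-02, 9.58775800e-05, 2.72127627e-04]), 'grasp_force': 0.0, 'gripper_width': 95.1485408330123} 18.8
scene 47.69878718999649 319.6102738149054 237.97181682596704 [[ 6.13480911e-01  3.59915855e-01 -7.02923715e-01 -4.52756973e+02]
 [-7.89656277e-01  2.89918117e-01 -5.40731402e-01 -7.98332955e+02]
 [ 9.17251436e-03  8.86796517e-01  4.62069045e-01  6.89519436e+02]
 [ 0.00000000e+00  0.00000000e+00  0.00000000e+00  1.00000000e+00]] ['img', 'depth', 'fovy', 'cx', 'cy', 'pose']
top 54.95588167506619 316.0840919778964 241.59984042023774 [[ 8.26958722e-03  9.95188503e-01 -9.76291816e-02  4.15049785e+02]
 [-9.99670766e-01  5.85613630e-03 -2.49813122e-02 -8.88610937e+01]
 [-2.42893849e-02  9.78036239e-02  9.94909281e-01  1.28803417e+03]
 [ 0.00000000e+00  0.00000000e+00  0.00000000e+00  1.00000000e+00]] ['img', 'depth', 'fovy', 'cx', 'cy', 'pose']
```

View pics/top.png

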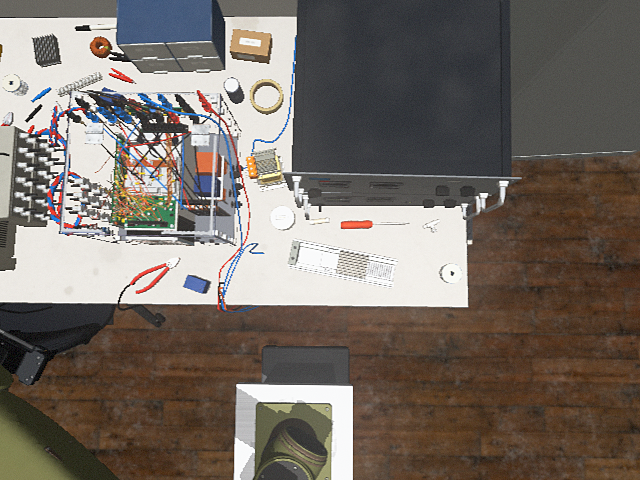

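View pics/scene.png

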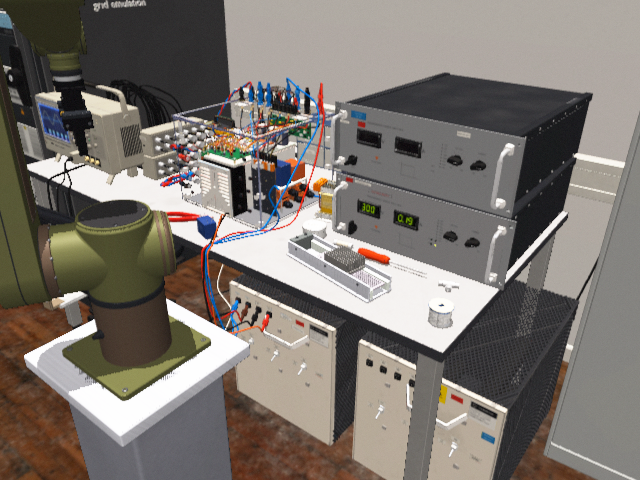

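The top view shows the jig at about (290–397, 240–287), with the grey stop at its left end, (294, 252), so jig +x points to world +y. The sink is at about (352, 264), the tin at (282, 217), the cap at (197, 284) and the spool at (451, 273). The instrument rack stands just behind the jig.

```bash
cat > h.py <<'E'
import numpy as np,cv2
def cloud(d,T=None):
    T=d["pose"] if T is None else T
    f=240/np.tan(np.radians(float(d["fovy"])/2));v,u=np.mgrid[:480,:640]
    z=d["depth"];P=np.stack([(u-d["cx"])/f*z,-(v-d["cy"])/f*z,-z,np.ones_like(z)],-1)
    P=P@T.T;P[z<=0]=np.nan;return P[...,:3]
E
python3 - <<'E'
from h import *
d=np.load("top.npz");P=cloud(d)
sub=P[232:295,282:402]
print("table z",np.nanmedian(P[285:295,240:280,2]))
m=((P[...,2]>15)&(P[...,2]<75)).astype(np.uint8);n=np.zeros_like(m);n[236:292,284:402]=m[236:292,284:402]
k,l,st,c=cv2.connectedComponentsWithStats(n);i=1+st[1:,4].argmax();print(st[i])
q=P[l==i][:,:2].astype(np.float32);print(cv2.minAreaRect(q))
s=P[(l==i)&(P[...,2]>51)][:,:2].astype(np.float32);print(len(s),cv2.minAreaRect(s),s.mean(0))
for v in(150,185,195,200,205,210,215):print(v,P[v,330:470:20].round().tolist())
c=d["img"][225:300,270:410];cv2.imwrite("pics/c.png",cv2.resize(c[...,::-1],None,fx=5,fy=5,interpolation=2))
E
```

```text
table z -1.0524910666175629
[ 288  239  111   48 2499]
((481.7162170410156, -130.32321166992188), (290.02789306640625, 76.11021423339844), 78.92276000976562)
258 ((489.07489013671875, -96.05923461914062), (202.3170928955078, 60.41713333129883), 78.86549377441406) [ 478.389   -154.69843]
150 [[695.0, -93.0, 363.0], [696.0, -134.0, 360.0], [694.0, -174.0, 366.0], [696.0, -216.0, 361.0], [695.0, -256.0, 363.0], [695.0, -297.0, 363.0], [695.0, -337.0, 365.0]]
185 [[640.0, -93.0, 283.0], [637.0, -137.0, 296.0], [636.0, -180.0, 302.0], [639.0, -225.0, 287.0], [639.0, -269.0, 287.0], [639.0, -312.0, 291.0], [636.0, -352.0, 301.0]]
195 [[639.0, -94.0, 177.0], [644.0, -144.0, 152.0], [644.0, -194.0, 150.0], [644.0, -244.0, 151.0], [644.0, -292.0, 155.0], [645.0, -342.0, 152.0], [645.0, -392.0, 153.0]]
200 [[641.0, -94.0, 97.0], [638.0, -146.0, 116.0], [641.0, -198.0, 101.0], [642.0, -251.0, 95.0], [644.0, -305.0, 85.0], [640.0, -351.0, 110.0], [639.0, -401.0, 118.0]]
205 [[643.0, -95.0, 15.0], [644.0, -151.0, 11.0], [644.0, -207.0, 11.0], [644.0, -262.0, 12.0], [644.0, -318.0, 12.0], [627.0, -351.0, 112.0], [626.0, -401.0, 114.0]]
210 [[631.0, -95.0, 1.0], [633.0, -152.0, -6.0], [632.0, -208.0, 1.0], [632.0, -264.0, 0.0], [633.0, -320.0, -2.0], [632.0, -375.0, 2.0], [633.0, -432.0, -2.0]]
215 [[618.0, -95.0, -6.0], [617.0, -151.0, -1.0], [617.0, -208.0, 1.0], [618.0, -264.0, -1.0], [618.0, -320.0, -0.0], [619.0, -376.0, -2.0], [619.0, -431.0, -0.0]]
```

View pics/c.png

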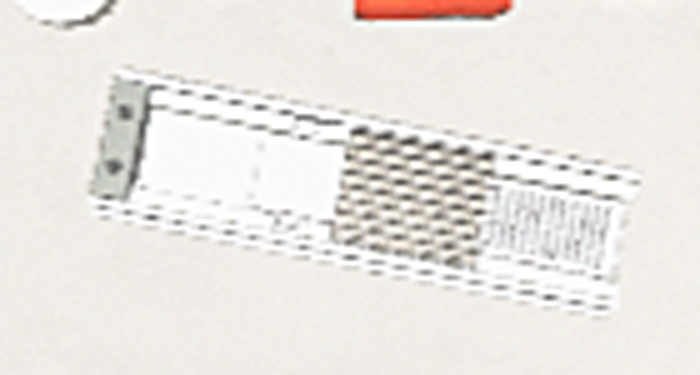

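```bash
python3 - <<'E'
from h import *
P=cloud(np.load("top.npz"));Q=cloud(np.load("scene.npz"))
for n,C in(("top",P),("scene",Q)):
  for y in range(-350,700,75):
    m=(C[...,0]>250)&(C[...,0]<580)&(C[...,1]>y)&(C[...,1]<y+75)
    if m.any():print(n,y,m.sum(),np.nanpercentile(C[m][:,2],[50,99,100]).round())
E
```

```text
top -350 2425 [-1.  5. 42.]
top -275 2413 [ 0. 43. 46.]
top -200 2464 [ 0. 62. 65.]
top -125 2429 [ 0. 56. 62.]
top -50 2424 [-0. 48. 52.]
top 25 2446 [ -1.  83. 173.]
top 100 2592 [ -1. 271. 275.]
top 175 2572 [  0. 272. 275.]
top 250 2714 [  2. 295. 297.]
top 325 2562 [  1. 293. 298.]
top 400 2552 [  0. 532. 542.]
top 475 3664 [  2. 391. 484.]
top 550 2721 [ -1. 344. 354.]
top 625 3327 [ -4. 239. 282.]
scene -350 4354 [-258.   13.   43.]
scene -275 5134 [-309.   41.   61.]
scene -200 4306 [-285.   60.   63.]
scene -125 3249 [-359.   56.   61.]
scene -50 5096 [-422.   45.   53.]
scene 25 4898 [-495.   31.  170.]
scene 100 5175 [-408.  243.  273.]
scene 175 4698 [-314.  268.  272.]
scene 250 4274 [-28. 285. 295.]
scene 325 2418 [ 10. 280. 295.]
scene 400 922 [ 13. 522. 546.]
scene 475 1796 [229. 503. 540.]
scene 550 1171 [404. 474. 537.]
scene 625 594 [ -0. 333. 335.]
```

Emit:
carry_out --rows '[[[5,-35,7,0],[5,-35,7,0],[5,-35,7,0],[5,-35,7,0],[5,-35,7,0],[5,-35,7,0],[5,-35,7,0],[5,-35,7,0],[5,-35,7,0],[5,-35,7,0],[5,-35,0,1.42],[5,-35,0,1.42],[5,-35,0,1.42],[5,-35,0,1.42],[5,-35,0,1.42],[5,-35,0,1.42],[5,-35,0,1.42],[5,-35,0,1.42],[5,-35,0,1.42],[5,-35,0,1.42]]]' --hand 0

```text
clock: 1.77
eef_pos: [376.9, -113.9, 284.4]
tcp_rot: [180.0, 0.0, 169.0]
ft_force: [1.2, 0.9, -1.1]
gripper_width: 0.3
grasp_force: 0.0
```

Emit:
carry_out --rows '[[[17,-25,0,0],[17,-25,0,0],[17,-25,0,0],[17,-25,0,0],[17,-30,0,0],[0,0,0,0],[0,0,0,0],[0,0,0,0]]]'

```text
clock: 2.43
eef_pos: [461.9, -241.7, 284.0]
tcp_rot: [180.0, -0.1, 168.9]
ft_force: [-0.0, 0.1, 0.0]
gripper_width: 0.6
grasp_force: 0.0
```

```bash
python3 - <<'E'
from rig import readout, vision
from h import *
s=readout.observe();print({k:s[k] for k in("clock","qpos","eef_pos","tcp_rot","ft_force")})
d=vision.snapshot("wrist")
from scipy.spatial.transform import Rotation as R
T=np.eye(4);T[:3,:3]=R.from_euler("xyz",s["tcp_rot"],degrees=True).as_matrix();T[:3,3]=s["eef_pos"]
d["pose"]=T@d["mount"];np.savez("wrist",**d);print(d["mount"].round(2));cv2.imwrite("pics/w1.png",d["img"][...,::-1])
E
```

```text
{'clock': 2.4333, 'qpos': array([-3.35318004e+01, -1.13162563e+01,  1.05840253e+02,  1.51186596e-02,
        8.55685990e+01, -1.12465268e+02]), 'eef_pos': array([ 461.94648714, -241.73133288,  284.01213949]), 'tcp_rot': array([ 1.79950689e+02, -7.98098455e-02,  1.68932322e+02]), 'ft_force': array([-0.01630295,  0.05754147,  0.03731881])}
[[  -0.      0.97    0.25   69.18]
 [   1.      0.      0.      0.77]
 [   0.      0.25   -0.97 -168.89]
 [   0.      0.      0.      1.  ]]
```

View pics/w1.png

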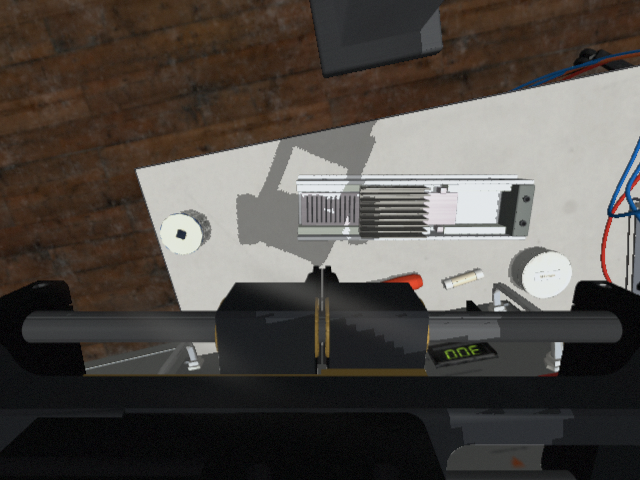

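The wrist view shows the jig level across the picture at (297–534, 177–242), with the stop on the right. The sink is at (360–430, 188–238), the ribbed pedal at (303–358, 208) and the closed fingers at (320, 270).

```bash
python3 - <<'E'
from h import *
d=np.load("wrist.npz");P=cloud(d,d["pose"])
n=np.zeros((480,640),np.uint8);r=np.s_[170:250,285:545];n[r]=(P[r][...,2]>8)&(P[r][...,2]<75)
k,l,st,c=cv2.connectedComponentsWithStats(n);i=1+st[1:,4].argmax();print(st[i],"table",np.nanmedian(P[150:165,300:400,2]))
m=l==i;q=P[m];rc=cv2.minAreaRect(q[:,:2].astype(np.float32));print(rc)
w=q[(q[:,2]>39)&(q[:,2]<46)];print(len(w),cv2.minAreaRect(w[:,:2].astype(np.float32)))
a=np.radians(78.9);ex=np.array([np.cos(a),np.sin(a)]);ey=np.array([-ex[1],ex[0]]);o=np.array(rc[0])
J=np.stack([(q[:,:2]-o)@ex,(q[:,:2]-o)@ey,q[:,2]],1)
for lo,hi in((12,24),(24,28.5),(28.5,34),(34,40),(40,44),(44,50),(52,56),(56,60),(60,66)):
  b=J[(J[:,2]>lo)&(J[:,2]<hi)];print(lo,hi,len(b),np.percentile(b,[0,2,50,98,100],axis=0).round(1).tolist() if len(b) else"")
print("pedal z",np.median(J[(J[:,0]>-130)&(J[:,0]<-95)&(abs(J[:,1])<15)],axis=0))
E
```

```text
[  296   178   239    62 12700] table -1.2129154207044053
((481.4510803222656, -129.23013305664062), (289.9230041503906, 76.29782104492188), 78.88817596435547)
3137 ((482.3426208496094, -129.2545928955078), (289.6246643066406, 74.40843963623047), 78.91155242919922)
12 24 591 [[-145.0, -33.7, 12.0], [-138.2, -33.2, 12.3], [76.3, -4.3, 18.8], [128.0, 37.0, 23.9], [142.8, 37.1, 24.0]]
24 28.5 3863 [[-144.4, -34.4, 24.0], [-138.5, -32.7, 24.3], [-76.5, -0.6, 26.2], [124.0, 36.2, 28.4], [126.4, 37.7, 28.5]]
28.5 34 1726 [[-144.3, -34.3, 28.5], [-139.2, -33.7, 28.5], [18.0, 13.1, 29.5], [125.2, 36.9, 33.9], [139.8, 38.1, 34.0]]
34 40 1690 [[-144.7, -38.2, 34.0], [-133.7, -38.0, 34.1], [-15.3, -0.2, 36.6], [129.7, 36.1, 40.0], [144.1, 37.1, 40.0]]
40 44 2028 [[-144.6, -37.9, 40.0], [-137.0, -37.7, 40.0], [1.0, 7.0, 41.1], [141.8, 36.2, 43.9], [145.0, 36.3, 44.0]]
44 50 977 [[-66.4, -34.1, 44.0], [-63.3, -30.0, 44.1], [129.1, -6.1, 45.3], [143.1, 28.3, 49.9], [144.0, 31.8, 50.0]]
52 56 209 [[-66.3, -30.9, 52.0], [-66.1, -29.6, 52.0], [-22.4, -14.7, 53.2], [11.9, 29.1, 55.9], [13.6, 29.2, 56.0]]
56 60 1143 [[-66.4, -31.0, 56.0], [-64.8, -30.6, 56.3], [-26.0, -0.4, 58.4], [11.8, 28.3, 59.8], [13.5, 28.4, 60.0]]
60 66 38 [[-65.1, -30.3, 60.0], [-64.2, -30.3, 60.0], [-26.9, 2.6, 60.3], [8.1, 28.4, 60.7], [11.4, 28.5, 60.8]]
pedal z [-112.88670973   -0.14887454   26.01614167]
```

Emit:
carry_out --rows '[[[0,2,-26,0],[0,2,-26,0],[0,2,-26,0],[0,2,-26,0],[0,2,-26,0],[1,2,-26,0],[0,2,-26,0],[0,0,-26,0],[0,0,-26,0],[0,0,0,0],[0,0,0,0],[0,0,0,0]]]'

```text
clock: 3.48
eef_pos: [464.2, -228.2, 52.6]
tcp_rot: [-179.9, 0.1, 169.0]
ft_force: [-0.4, 0.1, 0.6]
gripper_width: 0.4
grasp_force: 0.0
```

Emit:
carry_out --rows '[[[0,0,-4,0],[0,0,-4,0],[0,0,-4,0],[0,0,-4,0],[0,0,-4,0],[0,0,-2,0],[0,0,-2,0],[0,0,-2,0],[0,0,0,0],[0,0,0,0],[0,0,0,0]]]'

```text
clock: 4.4
eef_pos: [463.4, -228.2, 24.9]
tcp_rot: [-180.0, -0.0, 168.9]
ft_force: [-1.6, 0.4, 2.2]
gripper_width: 0.2
grasp_force: 1.2
```

Emit:
carry_out --rows '[[[0,0,-2,0],[0,0,-2,0],[0,0,-2,0],[0,0,-2,0],[0,0,-2,0],[0,0,0,0],[0,0,0,0]]]'

```text
clock: 4.98
eef_pos: [463.7, -228.4, 15.0]
tcp_rot: [-180.0, 0.0, 168.9]
ft_force: [-2.7, 0.6, 4.8]
gripper_width: 0.2
grasp_force: 2.9
```

Emit:
carry_out --rows '[[[0,0,-1,0],[0,0,-1,0],[0,0,-1,0],[0,0,0,0],[0,0,0,0],[0,0,0,0]]]'

```text
clock: 5.48
eef_pos: [463.9, -228.5, 13.9]
tcp_rot: [-180.0, -0.0, 169.0]
ft_force: [-7.3, 3.7, 18.6]
gripper_width: 0.3
grasp_force: 8.9
```

Emit:
carry_out --rows '[[[0,0,0.5,0],[0.8,3.9,0,0],[0.8,3.9,0,0],[0.8,3.9,0,0],[0.8,3.9,0,0],[0.8,3.9,0,0],[0.8,3.9,0,0],[0.8,3.9,0,0],[0.8,3.9,0,0]]]'

```text
clock: 6.23
eef_pos: [471.8, -199.4, 14.2]
tcp_rot: [-179.7, 0.3, 169.0]
ft_force: [-1.7, -5.8, 8.3]
gripper_width: 0.4
grasp_force: 4.5
```

Emit:
carry_out --rows '[[[0.8,3.9,0,0],[0.8,3.9,0,0],[0.8,3.9,0,0],[0.8,3.9,0,0],[0.8,3.9,0,0]]]'

```text
clock: 6.65
eef_pos: [475.8, -179.9, 14.2]
tcp_rot: [-179.7, 0.3, 169.0]
ft_force: [-1.7, -5.1, 7.8]
gripper_width: 0.6
grasp_force: 4.7
```

Emit:
carry_out --rows '[[[0.3,4,-0.2,0],[0.3,4,-0.2,0],[0.3,4,0,0],[0.3,4,0,0],[0.3,4,0,0],[0.5,4,0,0],[0.8,4,0,0],[0.8,4,0,0],[0.8,4,0,0],[0.8,4,0,0]]]'

```text
clock: 7.48
eef_pos: [481.5, -140.1, 14.2]
tcp_rot: [-179.7, 0.4, 169.0]
ft_force: [-2.8, -6.0, 9.2]
gripper_width: 0.6
grasp_force: 5.5
```

```bash
cat > meas.py <<'E'
from rig import readout, vision
from h import *
import sys
s=readout.observe();print(s["clock"],s["eef_pos"],s["ft_force"])
p=np.array(s["eef_pos"]);a=np.radians(78.9);ex=np.array([np.cos(a),np.sin(a)]);ey=np.array([-ex[1],ex[0]]);o=np.array([482,-129.7])
print("tcp jig",(p[:2]-o)@ex,(p[:2]-o)@ey)
d=vision.snapshot("scene");P=cloud(d);q=P.reshape(-1,3);J=np.stack([(q[:,:2]-o)@ex,(q[:,:2]-o)@ey,q[:,2]],1)
b=J[(J[:,2]>50)&(J[:,2]<63)&(abs(J[:,1])<32)&(abs(J[:,0])<140)];print(len(b),np.percentile(b,[0,5,50,95,100],axis=0).round(1).tolist())
c=d["img"][200:320,250:420];cv2.imwrite(f"pics/{sys.argv[1]}.png",cv2.resize(c[...,::-1],None,fx=4,fy=4))
E
python3 meas.py s2
```

```text
7.4833 [ 481.50692222 -140.07379731   14.23876881] [-2.75322707 -5.95418107  9.22730038]
tcp jig -10.27465950037113 -1.5133302459463998
383 [[-24.3, -21.5, 50.0], [-20.2, -12.5, 51.0], [33.6, 10.0, 57.1], [75.8, 31.2, 60.8], [81.6, 32.0, 62.4]]
```

View pics/s2.png

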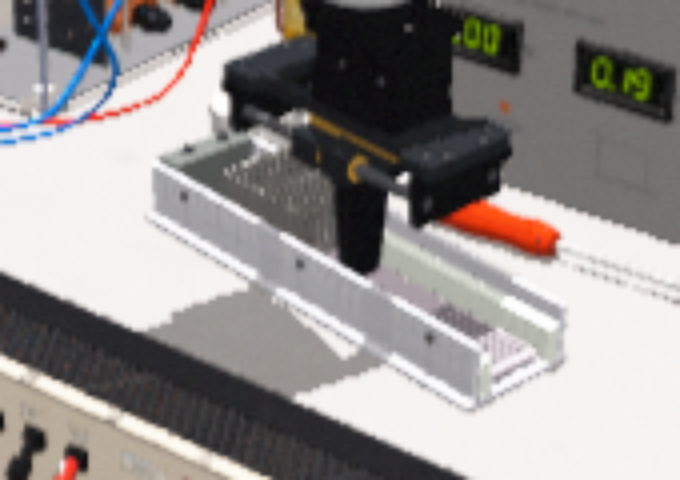

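The fingers are in the channel at (360, 240) in the crop, pushing the sink ahead of them. The sink lies flat, with its front at about x = +82 of the jig, so there is about 43 mm to go.

Emit:
carry_out --rows '[[[0.7,4,0,0],[0.7,4,0,0],[0.7,4,0,0],[0.7,4,0,0],[0.7,4,0,0],[0.7,4,0,0],[0.7,4,0,0],[0.7,4,0,0],[0.6,3,0,0],[0.4,2,0,0],[0.2,1,0,0],[0,0,0,0]]]'

```text
clock: 8.53
eef_pos: [488.4, -101.7, 14.2]
tcp_rot: [-179.8, 0.4, 169.0]
ft_force: [-1.1, -6.3, 10.3]
gripper_width: 0.6
grasp_force: 5.5
```

Emit:
carry_out --rows '[[[0.2,1,0,0],[0.2,1,0,0],[0.2,1,0,0],[0.2,1,0,0],[0,0,0,0]]]'

```text
clock: 8.95
eef_pos: [489.1, -97.9, 14.2]
tcp_rot: [-179.8, 0.3, 169.0]
ft_force: [-1.9, -5.5, 10.8]
gripper_width: 0.4
grasp_force: 5.5
```

Emit:
carry_out --rows '[[[0.2,1,0,0],[0.2,1,0,0],[0,0,0,0],[0,0,0,0]]]'

```text
clock: 9.28
eef_pos: [489.4, -96.6, 14.2]
tcp_rot: [-179.7, 0.3, 169.0]
ft_force: [-2.2, -9.0, 10.6]
gripper_width: 0.5
grasp_force: 7.9
```

Emit:
carry_out --rows '[[[0.2,1,0,0],[0.2,1,0,0],[0,0,0,0],[0,0,0,0]]]'

```text
clock: 9.62
eef_pos: [489.5, -96.4, 14.2]
tcp_rot: [-179.5, 0.3, 169.1]
ft_force: [-4.1, -17.5, 9.9]
gripper_width: 0.7
grasp_force: 11.9
```

Emit:
carry_out --rows '[[[-0.4,-2,0,0],[-0.4,-2,0,0],[-0.4,-2,0,0],[-0.2,-1,0,0],[0,0,0,0],[0,0,0,0],[0,0,3,0],[0,0,3,0],[0,0,3,0],[0,0,3,0],[0,0,4,0],[0,0,4,0],[0,0,0,0],[0,0,0,0]]]'

```text
clock: 10.78
eef_pos: [485.1, -98.3, 31.1]
tcp_rot: [180.0, -0.1, 168.9]
ft_force: [-0.1, 0.3, -1.0]
gripper_width: 0.8
grasp_force: 0.0
```

Emit:
carry_out --rows '[[[-1,-4,6,0],[-1,-4,6,0],[-2,-8,12,0],[-2,-8,12,0],[-4,-16,20,0],[-4,-16,20,0],[-4,-16,20,0],[-4,-16,20,0],[-4,-16,20,0],[0,0,0,0],[0,0,0,0],[0,0,0,0]]]'

```text
clock: 11.78
eef_pos: [459.5, -202.5, 167.7]
tcp_rot: [180.0, -0.0, 168.9]
ft_force: [0.2, 0.6, -0.6]
gripper_width: 0.2
grasp_force: 0.0
```

```bash
python3 meas.py s3; python3 - <<'E'
from rig import readout, vision
from h import *
from scipy.spatial.transform import Rotation as R
s=readout.observe();d=vision.snapshot("wrist")
T=np.eye(4);T[:3,:3]=R.from_euler("xyz",s["tcp_rot"],degrees=True).as_matrix();T[:3,3]=s["eef_pos"]
P=cloud(d,T@d["mount"]);a=np.radians(78.9);ex=np.array([np.cos(a),np.sin(a)]);ey=np.array([-ex[1],ex[0]]);o=np.array([482,-129.7])
J=np.concatenate([(P[...,:2]-o)@np.stack([ex,ey],1),P[...,2:]],-1).reshape(-1,3)
w=(abs(J[:,0])<145)&(abs(J[:,1])<31)
def pr(n,m):b=J[w&m];print(n,len(b),np.percentile(b,[1,50,99],axis=0).round(1).tolist() if len(b) else"")
pr("sink",(J[:,2]>54)&(J[:,2]<66));pr("plate",(abs(J[:,1])<15)&(J[:,0]<20)&(J[:,2]<50))
pr("lugs",(abs(J[:,1])>19)&(abs(J[:,1])<30)&(J[:,0]>20)&(J[:,0]<43)&(J[:,2]>33)&(J[:,2]<42))
cv2.imwrite("pics/w3.png",d["img"][...,::-1])
E
```

```text
11.7833 [ 459.53637068 -202.452188    167.70168262] [ 0.16654965  0.56122805 -0.56335005]
tcp jig -75.71593046997059 8.037000359157059
427 [[40.9, -30.0, 50.0], [45.1, -27.4, 51.8], [79.7, 1.6, 57.3], [119.8, 30.8, 60.2], [125.8, 32.0, 62.9]]
sink 2805 [[45.2, -28.0, 54.1], [85.3, 1.1, 58.2], [124.0, 30.8, 60.1]]
plate 5163 [[-138.4, -14.8, 24.2], [-60.0, 0.2, 25.9], [18.4, 14.7, 27.6]]
lugs 149 [[32.8, -27.5, 33.6], [36.4, 21.2, 36.4], [40.8, 27.8, 38.2]]
```

View pics/w3.png

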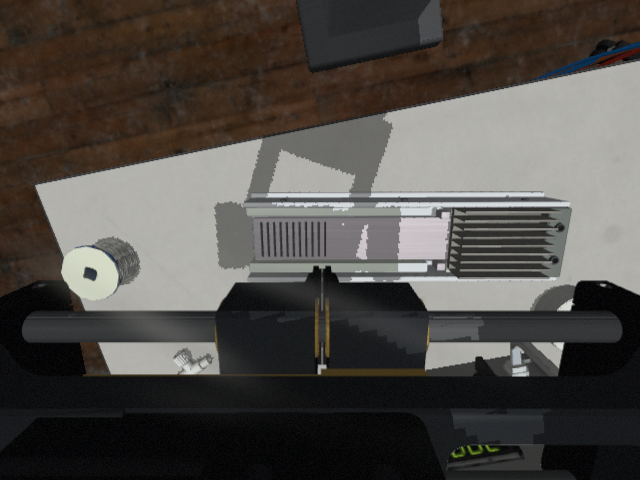

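The sink lies flat against the stop, spanning about (450–555, 205–275), or x = 45 to 125 mm of the jig. The lugs are up just behind it at (443, 212/265), and the pedal plate is back at its upper height. The gripper is clear, so I am handing in.

```bash
python3 -c "
from rig import bot
print(bot.close_job())"
```

```text
the job is handed in; nothing more can be done
None
```

The heat sink is fully home against the end stop with the pedal up and its lugs locked behind it; it was pushed along the rails, not lifted, the gripper never went near the capacitor, tin or spool, and the job was handed in at about 12 s.

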